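# Close the rearing tubs

### The arm

A 6-joint arm with a two-finger parallel gripper is mounted at the origin on the work surface. World frame = base frame: x ahead of the robot, y to its left, z up, the work surface at z = 0. Lengths are in m, angles in rad, forces in N, time in s.
With the tool pointing down it reaches from about 0.275 to 0.875 m from the base axis. Payload 12.5 kg.
Tool frame: the origin (TCP) lies on the centre line of the jaws, within the pads' length; the fingertips stand 17 mm ahead of it and the grasp point (between the pads) lies 2 mm behind it; z points along the fingers, y is the line along which they close (so a half turn about z gives the same grasp; the last joint's range is limited). The gripper opens to 85 mm and grips with 20 to 120 N. Pads are 22 mm wide; open, the fingers measure 114 mm over their backs; the gripper's body (76 mm by 85 mm) begins 54 mm behind the grasp point. The pads swing forward as they close: fully open they stand 13 mm farther back than shut.
Start: joints at [1.154, 0.351, 1.652, -0, 1.139, -0.085], TCP at [0.179, 0.52, 0.248] pointing down, gripper open.
Joint ranges: [-2.75, 2.75], [-0.79, 2.1], [0.01, 2.65], [-1.57, 4.71], [0.07, 3.14], [-2.87, 2.87]. Speed limits (rad/s): [2.22, 2.22, 2.79, 3.14, 3.14, 3.14].

### API

Orientations are given as a rotation vector (axis times angle).
In Python, from station import bot gives the robot as it stands. Calls block until the motion is done:
- bot.goto(position, orientation): joint-space move of the TCP to a pose.
- bot.servo_line(position, attitude=None, feed=0.15, stop_force=None): straight line of the TCP; attitude=None keeps the orientation; feed is the mean speed in m/s. With stop_force (N) it stops when the force on the tool has changed by that much, and returns True; else False.
- bot.goto_joints(angles): joint-space move.
- bot.set_gripper(opening, grasp_force=None): finger opening in m; grasp_force is the grip in N (None keeps the last); returns when the fingers have stopped.
- bot.wait(seconds).
- bot.solve_ik(position, orientation): joint angles nearest the present ones, or None.
- bot.snapshot(name): name is "side" or "top"; returns the picture (400x640x3 uint8, red, green, blue); there is no depth.
- bot.get_calibration(name): a dict with "intrinsics" (3x3 intrinsics, pixels), "R" (3x3) and "t" (3): a world point X has camera coordinates R X + t. Camera axes: x right, y down, z forward; pixel columns grow to the right and rows downward; lengths in m; the calibration is good to about 2 mm. A picture is of the moment at which its call begins. get_calibration takes no time and is no camera call.
A pose or a line that the arm cannot do raises bot.IKError and nothing moves.
- bot.sign_off(): hands the job in; it is judged then, once.
Trained networks look in the newest picture that a camera, given by its name, has taken for a name from the list of things; names that differ only in an ending like _2 or _b are one class to them, and where a whole thing is asked for, a point or a joint stands for the part that bears it (a point fixed in the world has none). Each returns a list of dicts, best first, with "p" (0 to 1); they miss things now and then, are a little off and sometimes report something else, mostly with a low value. They report only what shows in the picture. A call takes as long as a camera call. They do not tell look-alikes from the thing itself.
- bot.look_for(camera, query): "centre" ([column, row] as shares, 0 to 1, of the picture: columns of its width, rows of its height, amid what is visible of it).
Readings, each from a call of its own:
- bot.get_t(): time.
- bot.get_joint_positions(): joint angles.
- bot.get_joint_velocities(): joint speeds.
- bot.get_tau(): joint torques, N m.
- bot.get_tool_pos(): TCP position.
- bot.get_eef_rot(): TCP orientation.
- bot.get_contact_force(): force on the tool from outside, world axes, zero at the start.
- bot.get_ft_torque(): the same for the moment, N m.
- bot.get_gripper_width(): finger opening in m.
- bot.get_grasp_force(): force on a finger pad.
Only numpy, scipy, OpenCV 4.12 (cv2) and the standard library are available. Lean on these libraries where they do the work, as an engineer would, in place of code of your own. Each camera call takes 0.05 s, during which the arm holds its last target. There are 200 camera calls.

### The job

Close the four open white rearing tubs so that nothing can crawl out: put each of the four loose vented lids on the tub of its own shape and size (large round, small round, large square, small square), lying flat and centred on the rim, the square ones in line with their tub's sides. Leave the tubs standing where they are, and do not disturb the specimen jar or the water bowl.

Things in the scene. Friction and masses are not known exactly. Their poses are not given: they have to be found in the camera images.
- lid_round_large: loose vented lid, round, 108 mm across, a flat light grey plastic plate 5 mm thick (flat underneath) with air holes, lying flat on the bench. A round black knob 18 mm across and 24 mm tall stands at its centre (5 to 29 mm above the origin) for gripping. Origin: centre of the underside, z up. 40 to 130 g.
- lid_round_small: loose vented lid, round, 74 mm across, a flat light grey plastic plate 5 mm thick (flat underneath) with air holes, lying flat on the bench. A round black knob 18 mm across and 24 mm tall stands at its centre (5 to 29 mm above the origin) for gripping. Origin: centre of the underside, z up. 40 to 130 g.
- lid_square_large: loose vented lid, square, 100 x 100 mm, a flat light grey plastic plate 5 mm thick (flat underneath) with air holes, lying flat on the bench. A square black knob 18 x 18 mm and 24 mm tall, faces parallel to the lid's edges, stands at its centre (5 to 29 mm above the origin) for gripping. Origin: centre of the underside, z up; x and y parallel to the edges. 40 to 140 g.
- lid_square_small: loose vented lid, square, 70 x 70 mm, a flat light grey plastic plate 5 mm thick (flat underneath) with air holes, lying flat on the bench. A square black knob 18 x 18 mm and 24 mm tall, faces parallel to the lid's edges, stands at its centre (5 to 29 mm above the origin) for gripping. Origin: centre of the underside, z up; x and y parallel to the edges. 40 to 140 g.
- tub_round_large: loose open white plastic rearing tub, round, 94 mm across outside, straight sided, 70 mm tall with its rim at that height above the origin, wall 4 mm, some moss and bark on its floor; stands upright on the bench. Origin: centre of the underside, z up.
- tub_round_small: loose open white plastic rearing tub, round, 62 mm across outside, straight sided, 55 mm tall with its rim at that height above the origin, wall 4 mm, some moss and bark on its floor; stands upright on the bench. Origin: centre of the underside, z up.
- tub_square_large: loose open white plastic rearing tub, square, 86 x 86 mm outside, straight sided, 70 mm tall with its rim at that height above the origin, wall 4 mm, some moss and bark on its floor; stands upright on the bench. Origin: centre of the underside, z up; x and y parallel to the sides.
- tub_square_small: loose open white plastic rearing tub, square, 58 x 58 mm outside, straight sided, 55 mm tall with its rim at that height above the origin, wall 4 mm, some moss and bark on its floor; stands upright on the bench. Origin: centre of the underside, z up; x and y parallel to the sides.
- jar: bystander: small closed specimen jar with a dark metal cap, 46 mm across, 70 mm tall, loose. Origin: centre of the underside, z up.
- bowl: bystander: small brown earthenware water bowl, 50 mm across, 24 mm tall, loose, needs no lid. Origin: centre of the underside, z up. (A grey stone 46 mm across and 25 mm tall also lies about.)
Not all that is in view belongs to the job. What is shaped like the lid_square_small but yellow is not meant.

How it is judged:
At the end, for the whole second after the job is handed in: Each lid on the rim of the tub of its own shape and size: centres within 10 mm, underside within 4 mm of rim height, flat on the rim to 0.06 rad, level to 0.08; square lids in line with the tub to 0.25 rad (any quarter turn); tubs upright to 0.08 rad; all at rest (horizontal distance between lid_round_large and tub_round_large below 0.01 m and z of lid_round_large in the frame of tub_round_large between 0.066 and 0.074 m and angle between the z axis of lid_round_large and the z axis of tub_round_large, either way round below 0.06 rad and angle between each of lid_round_large, tub_round_large, lid_round_small, tub_round_small, lid_square_large, tub_square_large, lid_square_small, tub_square_small's own z axis and vertical below 0.08 rad and linear speed of each of lid_round_large, tub_round_large, lid_round_small, tub_round_small, lid_square_large, tub_square_large, lid_square_small, tub_square_small below 0.02 m/s and angular speed of each of lid_round_large, lid_round_small, lid_square_large, lid_square_small below 0.2 rad/s and horizontal distance between lid_round_small and tub_round_small below 0.01 m and z of lid_round_small in the frame of tub_round_small between 0.051 and 0.059 m and angle between the z axis of lid_round_small and the z axis of tub_round_small, either way round below 0.06 rad and horizontal distance between lid_square_large and tub_square_large below 0.01 m and z of lid_square_large in the frame of tub_square_large between 0.066 and 0.074 m and angle between the z axis of lid_square_large and the z axis of tub_square_large, either way round below 0.06 rad and (angle between the x axis of lid_square_large and the x axis of tub_square_large, either way round below 0.25 rad or angle between the x axis of lid_square_large and the y axis of tub_square_large, either way round below 0.25 rad) and horizontal distance between lid_square_small and tub_square_small below 0.01 m and z of lid_square_small in the frame of tub_square_small between 0.051 and 0.059 m and angle between the z axis of lid_square_small and the z axis of tub_square_small, either way round below 0.06 rad and (angle between the x axis of lid_square_small and the x axis of tub_square_small, either way round below 0.25 rad or angle between the x axis of lid_square_small and the y axis of tub_square_small, either way round below 0.25 rad)); the robot touches nothing.
It fails at once if a tub is pushed more than 40 mm from where it stood, or tipped (distance of any of tub_round_large, tub_round_small, tub_square_large, tub_square_small from where it was at the start of the episode above 0.04 m or angle between any of tub_round_large, tub_round_small, tub_square_large, tub_square_small's own z axis and vertical above 0.5 rad).
It fails at once if the jar or the bowl is pushed more than 30 mm or knocked over (distance of any of jar, bowl from where it was at the start of the episode above 0.03 m or angle between any of jar, bowl's own z axis and vertical above 0.5 rad).
It also fails if it takes over 96 s, if anything falls off the work surface, if the arm or the gripper's body presses on something with over 40 N, if the wrist force passes 120 N, or if a joint passes its speed limit or range.

## Working session

There is one attempt and no reset: what is moved stays moved. The work goes in short steps, each a Python script; the robot and the scene stay as the last script left them, time stands still between calls to the robot, and variables do not carry over. Pictures are saved under pics/ and viewed, at most 14 in all, crops included, and the job is handed in when it is done.

```bash
mkdir -p pics; python3 - <<'E'
from station import bot
import cv2,numpy as np
for c in("top","side"):
    im=bot.snapshot(c); cv2.imwrite(f"pics/{c}0.png",im[:,:,::-1])
    k=bot.get_calibration(c); print(c,k["intrinsics"].tolist(),np.round(k["R"],4).tolist(),np.round(k["t"],4).tolist())
    for n in "lid_round_large lid_round_small lid_square_large lid_square_small tub_round_large tub_round_small tub_square_large tub_square_small jar bowl".split():
        print(n,[(round(d["p"],2),round(d["centre"][0]*640),round(d["centre"][1]*400)) for d in bot.look_for(c,n)][:4])
print(bot.get_t(),bot.get_eef_rot())
E
```

```text
top [[384.00009150605894, 0.0, 312.3748673780438], [0.0, 384.00009150605894, 194.9124128647669], [0.0, 0.0, 1.0]] [[-0.0281, -0.9996, 0.0075], [-0.9923, 0.0269, -0.1209], [0.1207, -0.0108, -0.9926]] [-0.0629, 0.5616, 1.0254]
lid_round_large [(0.87, 151, 214)]
lid_round_small [(0.85, 374, 255), (0.75, 200, 204)]
lid_square_large [(0.77, 256, 229)]
lid_square_small [(0.89, 415, 201), (0.76, 437, 244), (0.66, 387, 150), (0.65, 200, 207)]
tub_round_large [(0.79, 193, 255)]
tub_round_small [(0.84, 332, 160)]
tub_square_large [(0.85, 320, 228), (0.74, 414, 201), (0.25, 258, 228)]
tub_square_small [(0.66, 232, 166), (0.43, 416, 203)]
jar [(0.73, 281, 159), (0.4, 335, 163)]
bowl [(0.62, 199, 206)]
side [[423.29832082602695, 0.0, 319.6233841932343], [0.0, 423.29832082602695, 200.0372767187605], [0.0, 0.0, 1.0]] [[0.7657, -0.6429, -0.0188], [-0.5016, -0.5787, -0.6431], [0.4025, 0.5019, -0.7656]] [-0.4668, 0.2402, 1.0127]
lid_round_large [(0.92, 222, 129), (0.3, 300, 213)]
lid_round_small [(0.95, 314, 275)]
lid_square_large [(0.57, 268, 183)]
lid_square_small [(0.97, 372, 321), (0.95, 414, 227), (0.94, 417, 365), (0.92, 395, 270)]
tub_round_large [(0.58, 218, 161)]
tub_round_small [(0.69, 366, 194), (0.19, 255, 144)]
tub_square_large [(0.78, 301, 214)]
tub_square_small [(0.84, 302, 142)]
jar [(0.85, 329, 162)]
bowl [(0.44, 254, 145)]
1.1 [-5.18833693e-01 -3.09844232e+00 -2.80624802e-06]
```

View pics/top0.png

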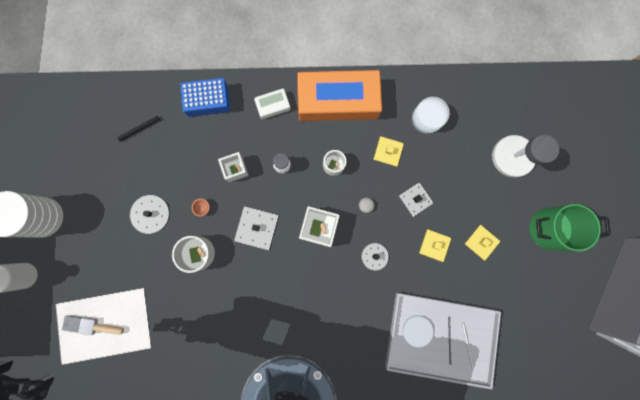

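View pics/side0.png

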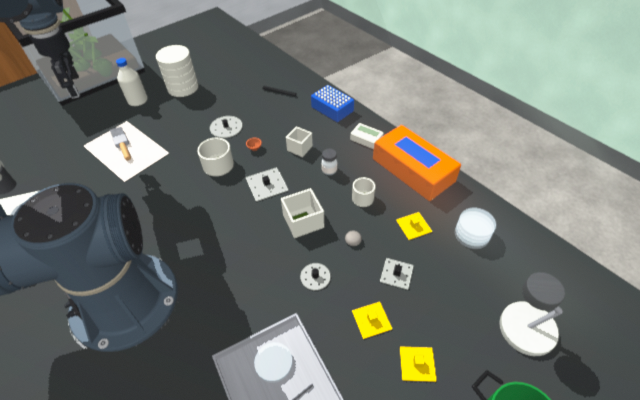

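The top view shows everything clear: lids at (149,214), (375,256), (256,228) and (416,200); tubs at (193,254), (334,162), (319,227) and (233,167). The yellow look-alikes are ruled out by colour. In the side view all the lids and tubs are visible too. Next I fit each outline in both views, leaving height free.

```bash
cat > fit.py <<'E'
import cv2,numpy as np
from scipy.optimize import minimize
# name: (shape,size,height,top px,side px)
T={"lid_round_large":("r",.108,.005,(149,214),(226,127)),"lid_round_small":("r",.074,.005,(375,256),(315,276)),
"lid_square_large":("s",.100,.005,(256,228),(267,184)),"lid_square_small":("s",.070,.005,(416,200),(397,273)),
"tub_round_large":("r",.094,.070,(193,254),(215,157)),"tub_round_small":("r",.062,.055,(334,162),(364,192)),
"tub_square_large":("s",.086,.070,(319,227),(302,213)),"tub_square_small":("s",.058,.055,(233,167),(299,141))}
def proj(k,X):
    c=X@np.array(k["R"]).T+k["t"]; p=c@np.array(k["intrinsics"]).T; return p[:,:2]/p[:,2:]
def hull(im,px,thr=95,S=4):
    g=cv2.resize(im.min(axis=2),None,fx=S,fy=S,interpolation=cv2.INTER_CUBIC)
    m=(g>thr).astype(np.uint8)
    cs,_=cv2.findContours(m,cv2.RETR_EXTERNAL,cv2.CHAIN_APPROX_NONE)
    q=tuple(float(v)*S for v in px)
    cs=[c for c in cs if cv2.contourArea(c)>80*S*S and cv2.pointPolygonTest(cv2.convexHull(c),q,False)>=0]
    c=min(cs,key=cv2.contourArea)
    return cv2.convexHull(((c[:,0]+.5)/S-.5).astype(np.float32))
def model(sh,size,h,p):
    x,y,z,a=p
    if sh=="r": t=np.linspace(0,2*np.pi,48,endpoint=False); b=np.c_[np.cos(t),np.sin(t)]*size/2
    else: b=np.array([[1,1],[-1,1],[-1,-1],[1,-1]])*size/2
    R=np.array([[np.cos(a),-np.sin(a)],[np.sin(a),np.cos(a)]]); b=b@R.T+[x,y]
    return np.vstack([np.c_[b,np.full(len(b),z)],np.c_[b,np.full(len(b),z+h)]])
def fit(n,views,base=0.):
    """views: list of (calib, hull); returns x,y,z,yaw, IoUs"""
    sh,size,h=T[n][:3]
    def ious(p):
        o=[]
        for k,H in views:
            M=cv2.convexHull(proj(k,model(sh,size,h,p)).astype(np.float32))
            i=cv2.intersectConvexConvex(H,M)[0]; o.append(i/(cv2.contourArea(H)+cv2.contourArea(M)-i))
        return o
    k,H=views[0]; c=H[:,0].mean(0); d=np.array(k["R"]).T@np.linalg.inv(k["intrinsics"])@[c[0],c[1],1]
    C=-np.array(k["R"]).T@k["t"]; X=C+d*(base+h/2-C[2])/d[2]
    best=None
    for a in ([0] if sh=="r" else [-.6,-.2,.2,.6]):
        p0=np.array([X[0],X[1],base,a]); sx=np.vstack([p0]+[p0+e for e in np.diag([.01,.01,.01,.25])])
        r=minimize(lambda p:-sum(ious(p)),p0,method="Nelder-Mead",options=dict(initial_simplex=sx,maxiter=600,xatol=1e-5,fatol=1e-5))
        if best is None or r.fun<best.fun: best=r
    return best.x,ious(best.x)
E
python3 - <<'E'
from station import bot
import cv2,numpy as np,json
from fit import *
im={c:cv2.imread(f"pics/{c}0.png")[:,:,::-1].copy() for c in("top","side")}
k={c:bot.get_calibration(c) for c in im}; out={}
for n in T:
    try:
        v=[(k[c],hull(im[c],T[n][3+i])) for i,c in enumerate(im)]
        p,u=fit(n,v); out[n]=p.tolist(); print(n,np.round(p,4),np.round(u,3),"r=%.3f"%np.hypot(*p[:2]))
        for (kk,H),c in zip(v,im):
            M=cv2.convexHull(proj(kk,model(*T[n][:3],p)).astype(np.float32)); im[c]=cv2.polylines(im[c].copy(),[np.round(M*16).astype(int)],True,(255,0,0),1,cv2.LINE_AA,4)
    except Exception as e: print(n,repr(e))
json.dump(out,open("poses.json","w"))
cv2.imwrite("pics/fit.png",np.vstack([cv2.resize(im["top"][125:290,110:450],None,fx=2,fy=2),cv2.resize(im["side"][110:310,180:450],(680,260*1))])[:,:,::-1])
E
```

```text
lid_round_large [0.521  0.3795 0.0081 0.0886] [0.942 0.285] r=0.645
lid_round_small [ 0.3863 -0.2477  0.0051 -0.0599] [0.897 0.943] r=0.459
lid_square_large [ 0.4728  0.0808  0.0076 -0.2875] [0.913 0.933] r=0.480
lid_square_small [ 0.5416 -0.3726  0.0081  0.5553] [0.875 0.929] r=0.657
tub_round_large [0.4082 0.2475 0.0042 0.0945] [0.947 0.945] r=0.477
tub_round_small [ 0.6495 -0.1414  0.0068 -0.182 ] [0.894 0.921] r=0.665
tub_square_large [ 0.4708 -0.0943  0.0094 -0.282 ] [0.875 0.93 ] r=0.480
tub_square_small [0.643  0.139  0.0093 0.2855] [0.892 0.9  ] r=0.658
```

View pics/fit.png

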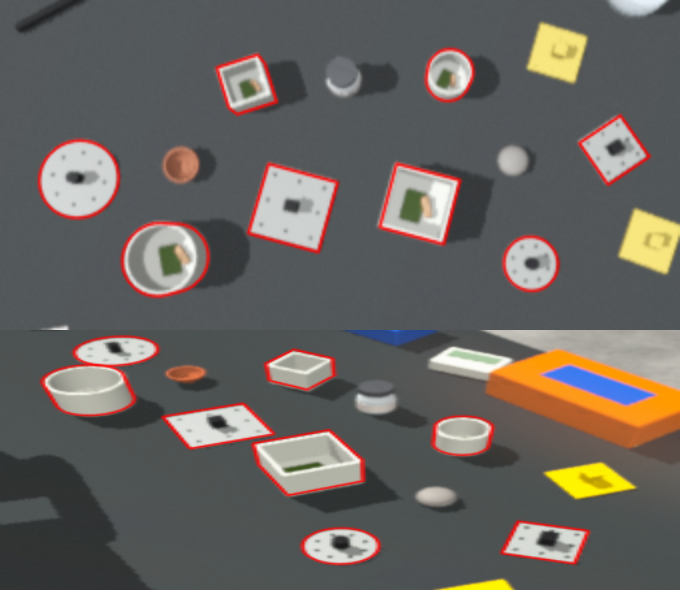

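The outlines fit well, and the free heights come out 4–9 mm above 0, which is a consistent calibration bias. I refit with z fixed at 0 and then place the first lid.

```bash
cat >> fit.py <<'E'
def fitz0(n,views,base=0.):
    """planar refit x,y,yaw with z known to stand on base"""
    p,_=fit(n,views,base); sh,size,h=T[n][:3]
    def cost(q):
        o=0
        for k,H in views:
            M=cv2.convexHull(proj(k,model(sh,size,h,[q[0],q[1],base,q[2]])).astype(np.float32))
            i=cv2.intersectConvexConvex(H,M)[0]; o-=i/(cv2.contourArea(H)+cv2.contourArea(M)-i)
        return o
    q0=p[[0,1,3]]; sx=np.vstack([q0]+[q0+e for e in np.diag([.008,.008,.15])])
    r=minimize(cost,q0,method="Nelder-Mead",options=dict(initial_simplex=sx,xatol=1e-5,fatol=1e-5))
    return r.x
E
cat > act.py <<'E'
from station import bot
import numpy as np,json
from scipy.spatial.transform import Rotation as Ro
def rv(psi): return (Ro.from_euler("z",psi)*Ro.from_euler("x",np.pi)).as_rotvec()
def wrap(a): return (a+np.pi/4)%(np.pi/2)-np.pi/4
GZ=.026
def move(name,P):
    lid,tub=P["lid_"+name],P["tub_"+name]; sq="square" in name; hr=.070 if "large" in name else .055
    turn=wrap(tub[2]-lid[2]) if sq else 0
    now=Ro.from_rotvec(bot.get_eef_rot()).as_matrix(); psi_now=np.arctan2(now[1,0],now[0,0]); best=None
    for psi in (lid[2]+np.arange(-2,3)*np.pi/2 if sq else np.arange(-4,4)*np.pi/4):
        a=bot.solve_ik([lid[0],lid[1],GZ],rv(psi)); b=bot.solve_ik([tub[0],tub[1],hr+GZ],rv(psi+turn))
        if a is None or b is None: continue
        c=max(abs(a[5]),abs(b[5]))
        if best is None or c<best[0]: best=(c,psi)
    psi=best[1]; print(name,"psi %.2f turn %.2f j6 %.2f"%(psi,turn,best[0]))
    bot.goto([lid[0],lid[1],.16],rv(psi)); bot.set_gripper(.045,30)
    s=bot.servo_line([lid[0],lid[1],GZ],feed=.12,stop_force=8)
    bot.set_gripper(.0,30); print("stop",s,"width",bot.get_gripper_width(),"F",bot.get_grasp_force())
    bot.servo_line([lid[0],lid[1],.19],feed=.2)
    bot.goto([tub[0],tub[1],.19],rv(psi+turn))
    bot.servo_line([tub[0],tub[1],hr+GZ+.015],feed=.15)
    s=bot.servo_line([tub[0],tub[1],hr+GZ-.004],feed=.03,stop_force=3)
    print("touch",s,"z-rel",bot.get_tool_pos()[2]-hr-GZ)
    bot.set_gripper(.045); bot.servo_line([tub[0],tub[1],.19],feed=.2); print("t",bot.get_t())
E
python3 - <<'E'
import cv2
from act import *; from fit import *
im={c:cv2.imread(f"pics/{c}0.png")[:,:,::-1].copy() for c in("top","side")}
k={c:bot.get_calibration(c) for c in im}; P={}
for n in T:
    v=[(k[c],hull(im[c],T[n][3+i])) for i,c in enumerate(im)]
    V=v[:1] if n=="lid_round_large" else v
    P[n]=fitz0(n,V).tolist(); print(n,np.round(P[n],4),"top",np.round(fitz0(n,v[:1]),4),"side",np.round(fitz0(n,v[1:]),4))
json.dump(P,open("poses.json","w"))
E
```

```text
lid_round_large [ 0.5202  0.3838 -0.4592] top [ 0.5202  0.3838 -0.4592] side [ 0.2898 -0.119   5.4058]
lid_round_small [ 0.3866 -0.2464 -0.1758] top [ 0.3837 -0.2476  0.1629] side [ 0.3866 -0.2464  0.092 ]
lid_square_large [ 0.4746  0.0839 -0.2744] top [0.4729 0.0833 1.2869] side [ 0.475   0.0839 -0.2694]
lid_square_small [ 0.5448 -0.3714  0.5537] top [ 0.5417 -0.3718  0.5778] side [ 0.5451 -0.3714  0.5512]
tub_round_large [ 0.4082  0.2491 -0.0388] top [ 0.4082  0.2491 -0.3177] side [ 0.3211 -0.026   3.0292]
tub_round_small [ 0.6506 -0.1398 -0.1796] top [ 0.6522 -0.1422 -0.1985] side [ 0.6506 -0.1397 -1.4203]
tub_square_large [ 0.4728 -0.0914 -0.2303] top [ 0.4744 -0.0925 -0.3301] side [ 0.4736 -0.0906 -1.7866]
tub_square_small [0.6453 0.1432 0.2441] top [0.6458 0.1427 0.2247] side [0.6452 0.1441 0.2272]
```

The two views agree to about 3 mm. First lid:

```bash
python3 - <<'E'
from act import *; import cv2
P=json.load(open("poses.json")); move("square_large",P)
bot.goto_joints([1.154,0.351,1.652,0,1.139,-0.085])
a=bot.snapshot("top")[125:290,110:450]; b=bot.snapshot("side")[110:310,180:450]
cv2.imwrite("pics/a1.png",np.vstack([cv2.resize(a,(680,330)),cv2.resize(b,(680,260))])[:,:,::-1]); print(bot.get_t())
E
```

```text
square_large psi 1.30 turn 0.04 j6 0.35
stop False width 0.01729039967107004 F 30.210770666599274
touch True z-rel 0.00017741619998766153
t 9.0083
11.525
```

View pics/a1.png

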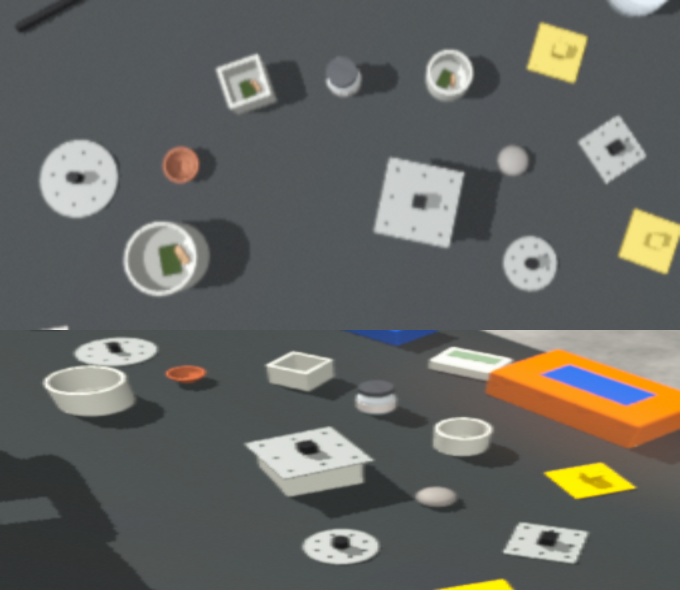

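The large square lid lies flat on its tub at crop (419,202), with even overhang and in line. Contact came at exactly rim height. Next, the other three.

```bash
python3 - <<'E'
from act import *; import cv2
from fit import *
P=json.load(open("poses.json"))
for n in("square_small","round_small","round_large"): move(n,P)
bot.goto_joints([1.154,0.351,1.652,0,1.139,-0.085])
im={c:bot.snapshot(c) for c in("top","side")}
k={c:bot.get_calibration(c) for c in im}
for n in P:
    if n[:3]=="tub": continue
    t="tub"+n[3:]; h=T[t][2]; X=np.array([[*P[t][:2],h]])
    for c in im:
        pl=fitz0(n,[(k[c],hull(im[c],proj(k[c],X)[0],175))],h)
        print(n,c,"minus tub mm",np.round((pl[:2]-P[t][:2])*1e3,1),"yaw",round((pl[2]-P[t][2]+np.pi/4)%(np.pi/2)-np.pi/4,2))
a=im["top"][125:290,110:450]; b=im["side"][110:310,180:450]
cv2.imwrite("pics/a2.png",np.vstack([cv2.resize(a,(680,330)),cv2.resize(b,(680,260))])[:,:,::-1]); print(bot.get_t())
E
```

```text
square_small psi 2.12 turn -0.31 j6 1.22
stop False width 0.01709145146737004 F 30.269735455513
touch True z-rel 0.00040558322776465885
t 21.9583
round_small psi 0.79 turn 0.00 j6 0.50
stop False width 0.01685511750163521 F 29.120515286922455
touch True z-rel 0.00010451324582497548
t 29.9333
round_large psi 2.36 turn 0.00 j6 0.33
stop False width 0.016662143903202743 F 29.3040731549263
touch True z-rel 0.00017251241731254183
t 37.6083
lid_round_large top minus tub mm [ 3.3 -0.9] yaw -0.49
lid_round_large side minus tub mm [3.8 5. ] yaw 0.33
lid_round_small top minus tub mm [-0.5 -0.2] yaw -0.5
lid_round_small side minus tub mm [3.  3.4] yaw 0.12
lid_square_large top minus tub mm [ 0.2 -1.7] yaw -0.01
lid_square_large side minus tub mm [1.2 1.7] yaw -0.0
lid_square_small top minus tub mm [ 1.7 -0.2] yaw 0.0
lid_square_small side minus tub mm [4. 6.] yaw -0.01
39.0583
```

View pics/a2.png

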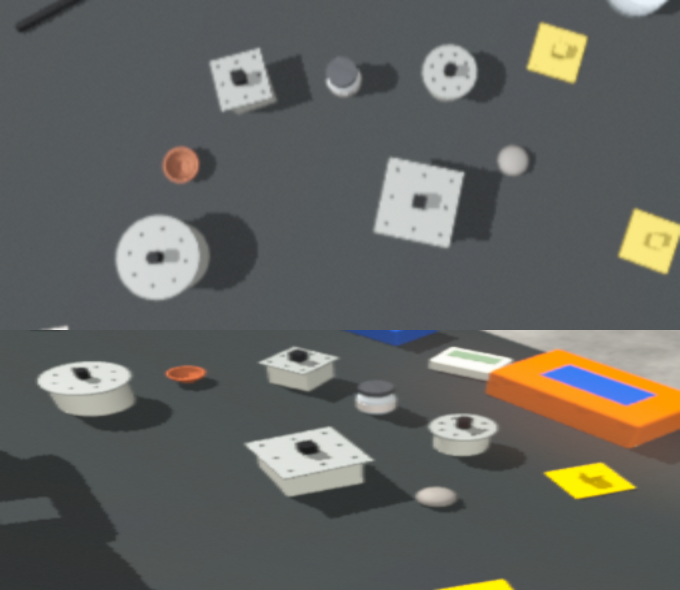

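All four lids are down. The side-view offsets of 5–6 mm could be real or could come from the calibration, so I check lid against tub in the same view: I extract the lid hull at a high threshold and compare it with the original rim outline in pixels.

```bash
python3 - <<'E'
from station import bot
import cv2; from fit import *; import json
P=json.load(open("poses.json")); tiles=[]
k={c:bot.get_calibration(c) for c in("top","side")}
old={c:cv2.imread(f"pics/{c}0.png")[:,:,::-1].copy() for c in k}; im={c:bot.snapshot(c) for c in k}
for i,c in enumerate(k):
    row=[]
    for n in("round_large","round_small","square_large","square_small"):
        t="tub_"+n; sh,s,h=T[t][:3]
        # tub fit in this view alone from the old picture, lid drawn concentric with it in the new one
        p=fitz0(t,[(k[c],hull(old[c],T[t][3+i]))]) if not(c=="side" and n=="round_large") else np.array(P[t])
        L=T["lid_"+n]; S=7
        ctr=proj(k[c],np.array([[p[0],p[1],h]]))[0]; o=np.round(ctr).astype(int)-14-14*(1>0)
        o=np.round(ctr).astype(int)-14; o=o-[0,0]; o=np.round(ctr).astype(int)-28//1
        S=200/56; tile=cv2.resize(im[c][o[1]:o[1]+56,o[0]:o[0]+56],(200,200),interpolation=cv2.INTER_CUBIC)
        for m,col in((model(sh,s,h,[p[0],p[1],0,p[2]]),(0,160,255)),(model(sh,L[1],.005,[p[0],p[1],h,p[2]]),(255,0,0))):
            M=cv2.convexHull(proj(k[c],m).astype(np.float32)); M=(M-o+.5)*S-.5
            cv2.polylines(tile,[np.round(M*16).astype(int)],True,col,1,cv2.LINE_AA,4)
        row.append(tile)
    tiles.append(np.hstack(row))
cv2.imwrite("pics/chk.png",np.vstack(tiles)[:,:,::-1])
E
```

```text
(no output)
```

View pics/chk.png

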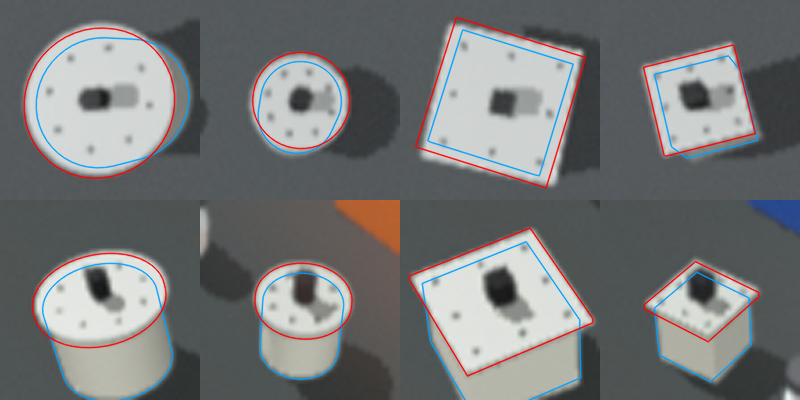

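In both views, a lid outline drawn concentric with each tub matches the real lid to about 1–1.5 px (2–4 mm). The tub outlines also still match, so the tubs haven't moved and the lids lie flat. Handing in.

```bash
python3 -c "
from station import bot
print(bot.get_t(), bot.sign_off())"
```

```text
the job is handed in; nothing more can be done
39.1583 None
```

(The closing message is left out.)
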